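# Slide the engraving carrier under the drag springs

### The job

Using only the fingertips, press the wooden work carrier firmly down on its sprung bed and, keeping it pressed, push it along the channel under the blue bridge and its brass drag springs until it is fully home against the end stop. Then let go and leave it held there; never lift or tip the carrier, and leave the jar, bur block and screwdriver where they are.

Things in the scene. Friction and masses are not known exactly. Their poses are not given: they have to be found in the camera images.
- fixture: Fixture fixed to the bench. Frame: x along the channel in the sliding direction, y across, z up; origin on the bench top, on the centre line. Dark base x -130 to +170 mm, 124 mm wide; aluminium side walls 10 mm thick, 26 mm high, 94 mm apart inside. A sprung steel bed is its floor. Blue bridge over the channel at x 88 to 100 mm; end stop with its face at x 150 mm, its top 44 mm high.
- carrier: Loose pale wooden carrier in the channel, 140 (x) x 90 (y) mm, 0.2 to 0.45 kg. Origin: centre of its underside, 20 mm above the bench at the start; x points to its nose, in the sliding direction. Front 90 mm: 22 mm high, round brass plaque on top. Rear 50 mm: a ledge 12 mm high. Home: nose on the end stop, origin at fixture x 80 mm; let go there, it rises until its top meets the bridge, and stays.
- ledge (a point): Middle of the top of the carrier's rear ledge (black rubber, 50 mm long, 90 mm wide), where fingertips press: carrier x -45 mm, y 0, z 12 mm; so 32 mm above the bench at the start, 24 mm with the bed fully down. Axes as the carrier's.
- step (a point): Middle of the red step face of the carrier, 10 mm high, looking to the rear, which fingertips standing on the ledge push against: carrier x -20 mm, y 0, z 17 mm; the nose is 90 mm ahead of it. Axes as the carrier's.
- bridge_mouth (a point): Middle of the rigid bridge's lower edge on the side the carrier comes from: fixture x 88 mm, y 0, 38 mm above the bench (bridge top 56 mm, 114 mm wide). The carrier's top is at 42 mm when not pressed, 4 mm too high; pressed down 5 to 8 mm it passes.
- stop_face (a point): Point in the middle of the end stop's face: fixture x 150 mm, y 0, 28 mm above the bench.
- bed (a joint): How far the sprung steel bed under the carrier has been pressed down, m: 0 up (bed top 20 mm above the bench), 0.008 fully down. It moves straight down without tilting. Pressing on the carrier takes about 5 N to start it, 9 N for 4 mm and 13 N to bottom it; about 10 to 20 N of push are then needed to slide the carrier.
- leaf (a joint): Angle, rad, by which the two brass leaf springs (one piece, each 14 mm wide, at fixture y +-30 mm) are raised. They hang from the bridge's far side and slope down towards the stop; the carrier's nose raises them as it passes below (a few N of drag). 0 hanging free, about 0.1 to 0.2 with the carrier under them.
- jar: Amber glass jar with a steel cap, 48 mm across, 60 mm high, standing loose beside the fixture; origin at the centre of its underside. Bystander.
- burblock: Dark wooden block 50 x 50 x 35 mm with nine burs standing in it (67 mm high in all), loose beside the fixture; origin at the centre of its underside. Bystander.
- driver: Screwdriver with a yellow handle, 150 mm long, lying loose beside the fixture on the robot's side. Bystander.

How it is judged (in metres and radians):
On the way, in this order (a step that is already met when the one before it is completed fails the run):
1. the carrier is pressed down on its sprung bed (value of joint bed above 0.0035 m and contact force between the fingers and carrier above 2 N), for 0.1 s.
2. the carrier is home against the stop, under the raised leaf springs (x of carrier in the frame of fixture above 0.0765 m and value of joint leaf above 0.05 rad), for 0.1 s.
At the end, for the whole second after the job is handed in: The carrier's nose is within 3.5 mm of the end stop, the carrier lies level under the bridge with the leaf springs raised and pressing on it, at rest (all of step 2 and x of carrier in the frame of fixture below 0.083 m and z of carrier in the frame of fixture below 0.0185 m and angle between carrier's own z axis and vertical below 0.06 rad and contact force between leaf and carrier above 0.5 N and linear speed of carrier below 0.02 m/s); the robot touches nothing.
It fails at once if the carrier is lifted (height (world z) of carrier above 0.028 m).
It fails at once if the carrier is tipped (angle between carrier's own z axis and vertical above 0.2 rad).
It fails at once if the jar is disturbed (distance of jar from where it was at the start of the episode above 0.02 m or angle between jar's own z axis and vertical above 0.3 rad).
It fails at once if the bur block is disturbed (distance of burblock from where it was at the start of the episode above 0.02 m or angle between burblock's own z axis and vertical above 0.3 rad).
It fails at once if the screwdriver is disturbed (distance of driver from where it was at the start of the episode above 0.02 m).
It also fails if it takes over 38 s, if anything falls off the work surface, if the arm or the gripper's body presses on something with over 40 N, if the wrist force passes 120 N, or if a joint passes its speed limit or range.

### The arm

A 7-joint arm with a two-finger parallel gripper is mounted at the origin on the work surface. World frame = base frame: x ahead of the robot, y to its left, z up, the work surface at z = 0. Lengths are in mm, angles in rad, forces in N, time in s.
With the tool pointing down it reaches from about 400 to 925 mm from the base axis. Payload 4.1 kg.
Tool frame: the origin (TCP) lies at the very end of the fingers, on their centre line; the grasp point (between the pads) lies 19 mm behind it; z points along the fingers, y is the direction in which the jaws open and shut (so a half turn about z gives the same grasp; the last joint's range is limited). The gripper opens to 85 mm and grips with 20 to 120 N. Pads are 22 mm wide; open, the fingers measure 114 mm over their backs; the gripper's body (76 mm by 85 mm) begins 54 mm behind the grasp point. The pads swing forward as they close: fully open they stand 13 mm farther back than shut.
Start: joints at [-0.099, 0.398, 0.045, 1.537, -0.019, 1.207, -0.051], TCP at [650.036, 0.03, 206.847] pointing down, gripper open.
Joint ranges: [-2.82, 2.82], [-0.49, 2.23], [-1.37, 1.46], [0, 2.46], [-1.36, 4.5], [0.23, 2], [-2.94, 2.94]. Speed limits (rad/s): [2.57, 2.57, 3.14, 3.14, 3.14, 3.14, 3.14].

### API

Orientations are given as [roll, pitch, yaw] about the fixed x, y, z axes, in that order (R = Rz(yaw) Ry(pitch) Rx(roll)).
In Python, from cell import env gives the robot as it stands.
- The arm moves only by the tool play_rows, never from a script. Its argument "increments" is a list that holds one entry, the list of rows, each a list of 6 numbers: the shift along the world's x, y, z in mm, then the turn, a rotation vector about the world's x, y, z in rad. In form: [[[x, y, z, ax, ay, az], ...]]. A call has 1 to 10 rows; each row shifts and turns the commanded pose from where the row before left it; what a row does not reach is not made up. A row lasts 1/12 s, in which the tool goes at most 41.7 mm and 7.16 degrees, less where a joint would pass 70% of its speed; a pose out of reach is approached as far as the arm can. A call with a gripper value outside its range is refused whole. "hand" is the opening, from 0 (shut) to 1 (fully open), set as the call begins (left out, the last holds). The fingers move at their own pace and stop on an object; "newtons" is the grip in N (left out, the last holds). Time passes only in rows, so rows that do not move let the fingers close. It gives the time, the measured TCP pose, the force and the opening at its end, in the units of the state.
- env.read_state(): the state, without advancing time (a new reading comes with each control period).
- env.camera(name): name is "scene" or "side" or "wrist"; returns a dict with "image" (420x560x3 uint8, blue, green, red), "camera_matrix" (3x3 intrinsics, pixels), "xyz" and "rotation" of the camera in the world; the wrist camera has in their place "tool_from_camera" (4x4, takes a point from camera to tool coordinates, whose origin is the TCP and whose axes are the flange's). Camera axes: x right, y up, looking along -z (the intrinsics and any distortion apply to the point x, -y, -z); pixel columns grow to the right and rows downward; lengths in mm; the calibration is good to about 2 mm. A picture is of the moment at which its call begins: read the wrist's pose just before it. There is no depth.
- env.finish_job(): hands the job in, once; it reports no verdict.
The state is a dict: "time": time; "qpos": joint angles; "qd": joint speeds; "tau": joint torques, N m; "position": TCP position; "tool_rot": TCP orientation; "wrist_force": force on the tool from outside, world axes, zero at the start; "ft_torque": the same for the moment, N m; "gripper_width": opening from 0.0 (shut) to 1.0 (fully open).
Only numpy, scipy, OpenCV 4.12 (cv2) and the standard library are available. Lean on these libraries where they do the work, as an engineer would, in place of code of your own. Each camera call takes 0.05 s, during which the arm holds its last target. There are 200 camera calls.

## Working session

There is one attempt and no reset: what is moved stays moved. The work goes in short steps, Python scripts to look and compute and a tool call to move; the robot and the scene stay as the last step left them, time stands still between calls to the robot, and variables do not carry over. Pictures are saved under pics/ and viewed, about 8 in all and at most 12, crops included, and the job is handed in when it is done.

Besides the shell and the picture viewer there is one more tool, called after ">>>" as name(argument=value, ...), one argument or row to a line, values as JSON. play_rows: Moves the arm, as the interface text tells. Its arguments: {"type":"object","properties":{"increments":{"type":"array"},"hand":{"type":"number"},"newtons":{"type":"number"}},"required":["increments"]}

```bash
mkdir -p pics; ls; cat > h.py <<'E'
import numpy as np, cv2
from cell import env
def snap(n,f=None):
    s=env.read_state(); c=env.camera(n)
    if f: cv2.imwrite('pics/'+f,c['image'])
    return s,c
def ray_plane(c,uv,z):
    K=np.array(c['camera_matrix']);R=np.array(c['rotation']);o=np.array(c['xyz'])
    d=np.linalg.inv(K)@np.array([uv[0],uv[1],1.]); d=R@np.array([d[0],-d[1],-d[2]])
    return o+d*(z-o[2])/d[2]
E
python3 - <<'E'
from h import *
s,c=snap('scene','scene1.png'); print(s)
print({k:v for k,v in c.items() if k!='image'})
s,c2=snap('side','side1.png');print({k:v for k,v in c2.items() if k!='image'})
s,c3=snap('wrist','wrist1.png');print({k:v for k,v in c3.items() if k!='image'})
E
```

```text
pics
{'time': 0.0, 'qpos': array([-0.09900176,  0.39913467,  0.04502895,  1.53789156, -0.01871042,
        1.20686839, -0.05070202]), 'qd': array([ 0.00331749, -0.00031889, -0.00040806,  0.00125122, -0.00179643,
       -0.00126105,  0.00099419]), 'tau': array([-9.65094187e-04, -4.75129580e+01,  1.36406265e+00, -2.54227209e+01,
        1.14684159e-02,  9.53188282e-03,  3.56541250e-05]), 'position': array([6.49324912e+02, 2.62664098e-02, 2.05795293e+02]), 'tool_rot': array([-3.13971585e+00,  1.17141461e-04,  1.57090887e+00]), 'wrist_force': array([-0.70445355, -0.21855108, -0.07269539]), 'ft_torque': array([0.00560411, 0.03854422, 0.00074425]), 'gripper_width': 1.0015192261962413}
{'camera_matrix': array([[385.78601929,   0.        , 279.77178421],
       [  0.        , 385.78601929, 207.61936149],
       [  0.        ,   0.        ,   1.        ]]), 'xyz': array([834.25362553, 335.3022675 , 581.13929626]), 'rotation': array([ 0.63487825, -0.01690335,  2.49015956])}
{'camera_matrix': array([[500.85082256,   0.        , 281.31641313],
       [  0.        , 500.85082256, 215.6673351 ],
       [  0.        ,   0.        ,   1.        ]]), 'xyz': array([276.51569652, 597.54467285, 577.03235409]), 'rotation': array([ 0.90159305,  0.01403871, -2.68133937])}
{'camera_matrix': array([[323.09262044,   0.        , 282.30995224],
       [  0.        , 323.09262044, 212.12887412],
       [  0.        ,   0.        ,   1.        ]]), 'tool_from_camera': array([[ 2.70138554e-04,  9.51859919e-01,  3.06533231e-01,
         7.89864715e+01],
       [ 9.99998687e-01, -7.46920565e-04,  1.43810036e-03,
        -2.10114270e-02],
       [ 1.59782606e-03,  3.06532440e-01, -9.51858871e-01,
        -1.67466051e+02],
       [ 0.00000000e+00,  0.00000000e+00,  0.00000000e+00,
         1.00000000e+00]])}
```

View pics/scene1.png

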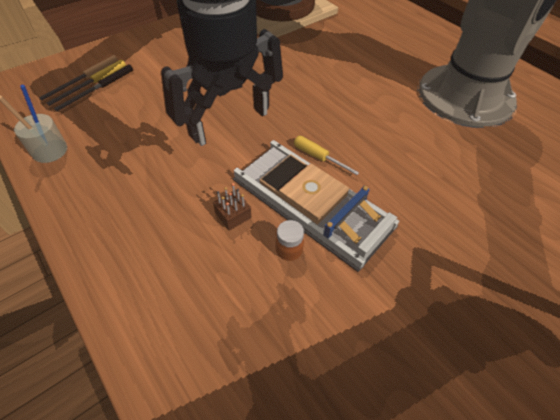

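View pics/side1.png

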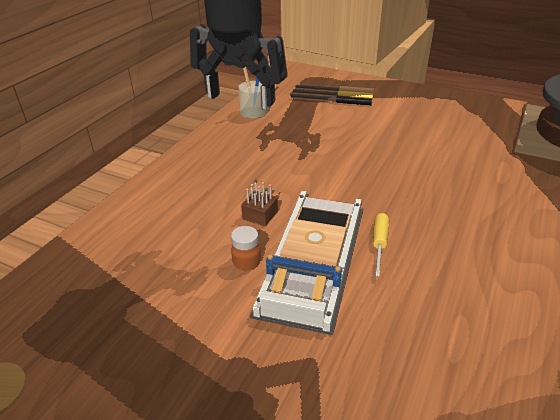

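The scene view shows the fixture with its rear end near (257,160), ledge (285,170), plaque (312,187), bridge (347,210) and stop (375,238). The jar is at (290,240), the bur block at (232,207) and the driver at (325,152). The side view has the ledge at (325,216), plaque (315,238) and bridge (303,270).

```bash
cat >> h.py <<'E'
from scipy.spatial.transform import Rotation as Ro
def rp(c,uv,z):
    c=dict(c); c['rotation']=Ro.from_euler('xyz',c['rotation']).as_matrix() if np.ndim(c['rotation'])==1 else c['rotation']
    return ray_plane(c,uv,z)
def big(m,k=1):
    n,l,st,ce=cv2.connectedComponentsWithStats(m.astype(np.uint8)*255)
    o=np.argsort(-st[1:,4])[:k]+1
    return [(ce[i],st[i,4],(l==i)) for i in o]
def quad(mask):
    p=np.argwhere(mask)[:,::-1].astype(np.int32); return cv2.boxPoints(cv2.minAreaRect(p))
E
python3 - <<'E'
from h import *
for n,f,win in (('scene','scene1.png',(230,130,400,270)),('side','side1.png',(250,185,365,335))):
    s,c=snap(n); im=c['image']; x0,y0,x1,y1=win
    W=np.zeros(im.shape[:2],bool);W[y0:y1,x0:x1]=1
    h,S,V=cv2.split(cv2.cvtColor(im,cv2.COLOR_BGR2HSV))
    print(n)
    blk=big(W&(V<45)&(S<120),2)
    for ce,a,l in blk: print('black',ce,a,rp(c,ce,32)[:2].round(1),[rp(c,q,32)[:2].round(0) for q in quad(l)])
    for ce,a,l in big(W&(h>100)&(h<130)&(S>130)&(V>40)): 
        print('blue',ce,a,rp(c,ce,50)[:2].round(1),[rp(c,q,50)[:2].round(0) for q in quad(l)])
    big2=cv2.resize(im[y0:y1,x0:x1],None,fx=4.4,fy=4,interpolation=cv2.INTER_CUBIC); cv2.imwrite(f'pics/{n}_crop.png',big2); print(big2.shape)
E
```

```text
scene
black [279.5 186.5] 4 [552.7 -19.5] [array([548., -21.]), array([548., -21.]), array([557., -18.]), array([557., -18.])]
black [286. 181.] 3 [534.9 -22.9] [array([532., -24.]), array([532., -24.]), array([538., -22.]), array([538., -22.])]
blue [366. 192.] 1 [446.4  93.4] [array([446.,  93.]), array([446.,  93.]), array([446.,  93.]), array([446.,  93.])]
(560, 748, 3)
side
black [323.68131868 216.81868132] 364 [521.2 -45.3] [array([559., -22.]), array([569., -53.]), array([487., -69.]), array([478., -38.])]
black [253. 192.] 1 [669.  -57.7] [array([669., -58.]), array([669., -58.]), array([669., -58.]), array([669., -58.])]
blue [303.79604262 267.50684932] 657 [493.1 101.6] [array([542., 137.]), array([556., 100.]), array([441.,  78.]), array([432., 115.])]
(600, 506, 3)
```

View pics/scene_crop.png

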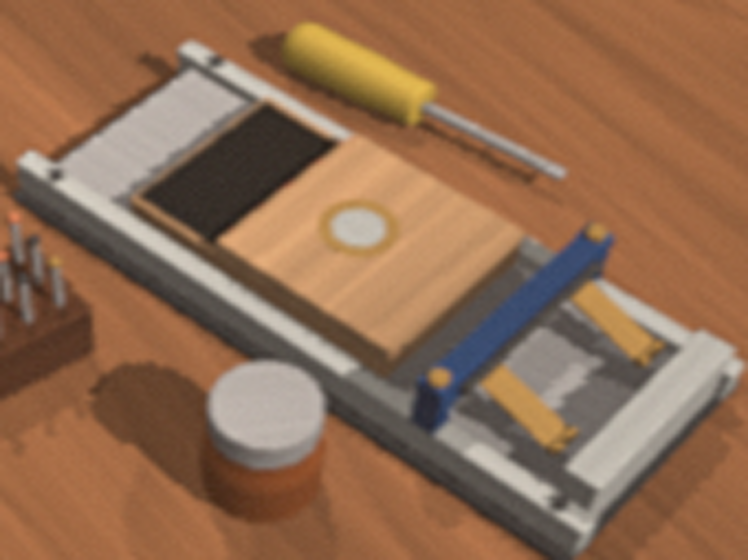

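Crop: carrier block top corners at about (350,135), (523,240), (388,350) and (218,240). Stop top corners are about (703,332) and (570,465).

```bash
python3 - <<'E'
from h import *
s,c=snap('scene')
f=lambda x,y,z:rp(c,(x/4.4+230,y/4+130),z)[:2]
top=[f(350,135,42),f(523,240,42),f(388,352,42),f(218,240,42)]
print(np.round(top,1))
RR,FR,FL,RL=top
print('len',np.linalg.norm(FR-RR),np.linalg.norm(FL-RL),'wid',np.linalg.norm(RR-RL),np.linalg.norm(FR-FL))
d=(FR+FL-RR-RL)/2; print('yaw',np.arctan2(d[1],d[0]),'step mid',(RR+RL)/2,'nose',(FR+FL)/2)
w=RL-RR; print('yaw from width', np.arctan2(w[1],w[0])-np.pi/2)
led=[f(268,103,32),f(335,143,32),f(212,238,32),f(137,197,32)]
print('ledge',np.round(led,1),np.mean(led,0))
print('plaque',f(358,228,42))
print('stop top',f(703,332,44),f(570,465,44))
print('walls rear',f(22,160,26),f(188,45,26), 'front', f(740,365,26))
print('driver',f(310,30,15),f(420,105,15),f(560,172,5))
print('jar',f(266,395,60),'bur',f(35,330,35))
c2=snap('side')[1]
m=lambda uv,z: rp(c2,uv,z)[:2]
print('side plaque',m((315,238),42),'ledge',m((323.7,216.8),32))
E
```

```text
[[478.1 -23.6]
 [462.2  67.9]
 [546.9  81.5]
 [562.7  -6.5]]
len 92.84258908846532 89.47213975330101 wid 86.26423772318701 85.79023332214136
yaw 1.7452932287917133 step mid [520.38407767 -15.04256963] nose [504.55805141  74.73019586]
yaw from width -1.3721248692448362
ledge [[487.3 -68.3]
 [480.1 -30.1]
 [558.9 -15.3]
 [569.6 -53.9]] [523.99751351 -41.90268319]
plaque [512.14715479  22.22154503]
stop top [441.97908933 148.27885421] [530.56195683 164.78939653]
walls rear [ 593.4441897  -106.90143778] [ 488.12714956 -126.94957501] front [430.13908375 163.19699526]
driver [ 427.47537299 -110.51693205] [421.01338138 -38.16683171] [392.96635286  27.69681857]
jar [606.29800162  79.29948043] bur [647.70898715 -14.03816859]
side plaque [508.13641368  23.79472993] ledge [521.16620454 -45.3303222 ]
```

View pics/side_crop.png

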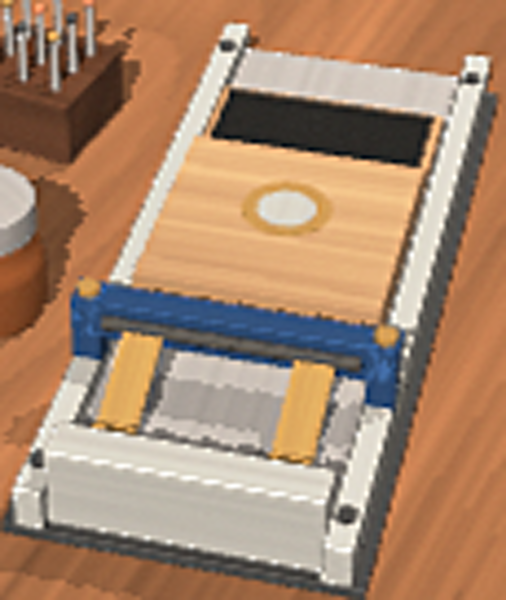

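The side crop agrees: the ledge is clear, the bridge is ahead of the block, and the leaves hang down towards the stop. The estimates are a heading of about 1.757 rad and a step at about (519.5,-16.5), with roughly 84 mm of travel. I'll close the fingers and go above the ledge.

>>> play_rows(
  increments=[
    [[-21,-6,-15,0,0,0.031],[-21,-6,-15,0,0,0.031],[-21,-6,-15,0,0,0.031],[-21,-6,-15,0,0,0.031],[-21,-6,-15,0,0,0.031],[-21,-5,-15,0,0,0.031],[0,0,0,0,0,0],[0,0,0,0,0,0],[0,0,0,0,0,0]],
  ],
  hand=0,
  newtons=60,
)

```text
time: 1.1
position: [525.3, -34.8, 117.6]
tool_rot: [3.139, 0.0, 1.757]
wrist_force: [-0.7, -0.5, 0.1]
gripper_width: -0.002
```

```bash
python3 - <<'E'
from h import *
s,c=snap('wrist','wrist2.png')
print({k:np.round(s[k],3) for k in ('time','position','tool_rot','wrist_force','gripper_width')})
E
```

```text
{'time': np.float64(1.1), 'position': array([525.338, -34.759, 117.6  ]), 'tool_rot': array([3.139, 0.   , 1.757]), 'wrist_force': array([-0.687, -0.543,  0.096]), 'gripper_width': np.float64(-0.002)}
```

View pics/wrist2.png

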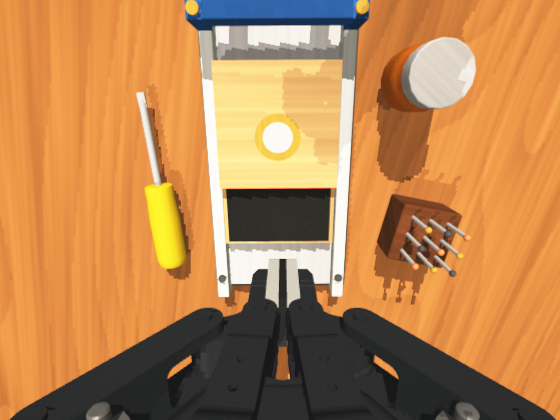

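The wrist view shows the step edge at row 188 (columns 217–337), the ledge rear edge at row 242, the block nose at row 60 and the bridge bottom edge near row 24. The channel is well aligned and the fingertips are shut on the centre line.

```bash
cat >> h.py <<'E'
def wrist_rp(s,c,uv,z):
    T=np.eye(4);T[:3,:3]=Ro.from_euler('xyz',s['tool_rot']).as_matrix();T[:3,3]=s['position']
    M=T@np.array(c['tool_from_camera']); return ray_plane({**c,'rotation':M[:3,:3],'xyz':M[:3,3]},uv,z)[:2]
E
python3 - <<'E'
from h import *
s,c=snap('wrist'); f=lambda u,v,z:wrist_rp(s,c,(u,v),z)
h=np.array([np.cos(1.757),np.sin(1.757)]);l=np.array([-h[1],h[0]])
P=np.array(s['position'])[:2]
for n,a in dict(stepL=(217,188,42),stepR=(337,188,42),noseL=(212,60,42),noseR=(342,60,42),ledL=(228,241,32),ledR=(330,241,32),wallRL=(224,297,26),wallRR=(337,297,26),wallFL=(206,60,26),wallFR=(351,60,26),brL=(188,24,56),brR=(367,24,56)).items():
    p=f(*a); print(n,p.round(1),'fwd,left of TCP',((p-P)@h).round(1),((p-P)@l).round(1))
E
```

```text
stepL [472.5 -24. ] fwd,left of TCP 20.3 50.5
stepR [563.6  -6.9] fwd,left of TCP 20.3 -42.2
noseL [457.9  65. ] fwd,left of TCP 110.4 48.4
noseR [545.6  81.6] fwd,left of TCP 110.5 -40.9
ledL [485.8 -70.9] fwd,left of TCP -28.3 46.1
ledR [570.8 -54.9] fwd,left of TCP -28.3 -40.4
wallRL [ 489.1 -129.6] fwd,left of TCP -86.6 53.7
wallRR [ 591.4 -110.4] fwd,left of TCP -86.6 -50.4
wallFL [450.1  65.6] fwd,left of TCP 112.5 55.9
wallFR [554.4  85.3] fwd,left of TCP 112.6 -50.2
brL [443.6  81.4] fwd,left of TCP 129.2 59.3
brR [554.1 102.3] fwd,left of TCP 129.3 -53.1
```

>>> play_rows(
  increments=[
    [[-1.8,1.7,-15,0,0,0],[-1.9,1.7,-20,0,0,0],[0,0,-20,0,0,0],[0,0,-15,0,0,0],[0,0,-5,0,0,0],[0,0,0,0,0,0],[0,0,0,0,0,0]],
  ],
)

```text
time: 1.78
position: [521.5, -31.4, 42.5]
tool_rot: [3.14, 0.0, 1.757]
wrist_force: [0.3, 0.3, 0.6]
gripper_width: 0.001
```

>>> play_rows(
  increments=[
    [[0,0,-2,0,0,0],[0,0,-2,0,0,0],[0,0,-2,0,0,0],[0,0,-2,0,0,0],[0,0,0,0,0,0],[0,0,0,0,0,0]],
  ],
)

```text
time: 2.28
position: [520.3, -31.5, 33.8]
tool_rot: [3.142, -0.0, 1.757]
wrist_force: [-1.0, -0.1, -0.3]
gripper_width: 0.003
```

>>> play_rows(
  increments=[
    [[0,0,-1,0,0,0],[0,0,-1,0,0,0],[0,0,-1,0,0,0],[0,0,-1,0,0,0],[0,0,0,0,0,0],[0,0,0,0,0,0]],
  ],
)

```text
time: 2.78
position: [520.3, -31.6, 29.8]
tool_rot: [-3.142, 0.0, 1.757]
wrist_force: [0.8, 0.7, 0.5]
gripper_width: -0.0
```

>>> play_rows(
  increments=[
    [[0,0,-1,0,0,0],[0,0,-1,0,0,0],[0,0,-1,0,0,0],[0,0,0,0,0,0],[0,0,0,0,0,0]],
  ],
)

```text
time: 3.2
position: [520.2, -31.6, 26.7]
tool_rot: [-3.141, -0.0, 1.757]
wrist_force: [-0.0, 0.2, -0.1]
gripper_width: -0.0
```

No contact force where I expected the ledge to be, so I'll look.

```bash
python3 - <<'E'
from h import *
s,c=snap('wrist'); a=cv2.resize(c['image'][40:320,180:380],None,fx=2,fy=2)
s,c2=snap('side'); b=cv2.resize(c2['image'][160:340,230:370],None,fx=3.11,fy=3.11,interpolation=cv2.INTER_CUBIC)
b=b[:560]; b=cv2.copyMakeBorder(b,0,560-b.shape[0],0,0,cv2.BORDER_CONSTANT)
cv2.imwrite('pics/c1.png',np.hstack([a,b])[:,:800]); print(s)
E
```

```text
{'time': 3.25, 'qpos': array([-0.03117503,  0.38674197,  0.01165323,  2.01318576, -0.00654096,
        0.74162298,  0.17052105]), 'qd': array([ 0.00041412, -0.00151822,  0.00043452,  0.00015102,  0.00104281,
       -0.00073993, -0.00152522]), 'tau': array([-8.17019027e-04, -3.98688126e+01,  9.69344079e-01, -1.83632845e+01,
        8.15111271e-03,  3.50930204e-03,  7.46381037e-07]), 'position': array([520.32694355, -31.55987002,  26.8061571 ]), 'tool_rot': array([ 3.14151356e+00, -1.02063231e-05,  1.75687696e+00]), 'wrist_force': array([-0.24009508, -0.22947546,  0.58309442]), 'ft_torque': array([-0.00200261, -0.01862746, -0.00580255]), 'gripper_width': 3.034460948939526e-05}
```

View pics/c1.png

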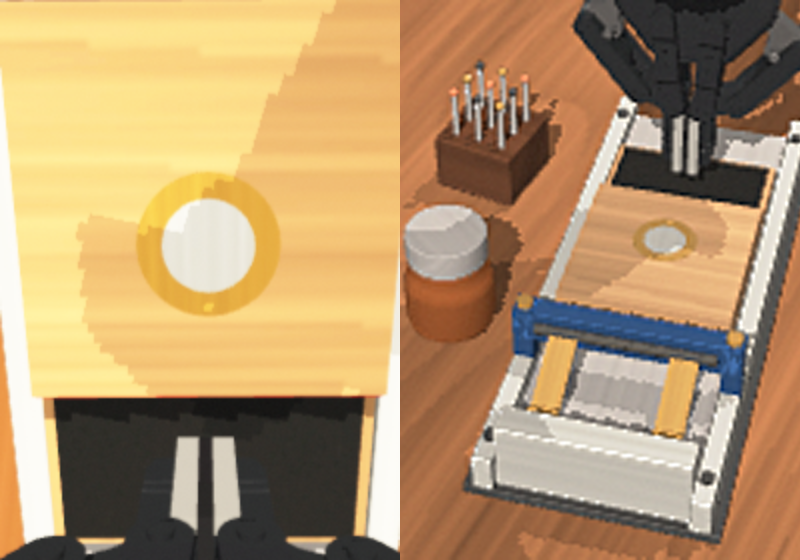

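The fingertips stand over the ledge on the centre line, behind the step edge (crop row 396; tips at row 437). There may still be a gap, so I'll descend in small steps watching force.

>>> play_rows(
  increments=[
    [[0,0,-1,0,0,0],[0,0,-1,0,0,0],[0,0,0,0,0,0],[0,0,0,0,0,0]],
  ],
)

```text
time: 3.63
position: [520.2, -31.6, 24.7]
tool_rot: [-3.141, -0.0, 1.757]
wrist_force: [-0.8, -0.3, 0.4]
gripper_width: 0.003
```

>>> play_rows(
  increments=[
    [[0,0,-1,0,0,0],[0,0,-1,0,0,0],[0,0,0,0,0,0],[0,0,0,0,0,0]],
  ],
)

```text
time: 3.97
position: [520.2, -31.6, 22.7]
tool_rot: [-3.141, -0.0, 1.757]
wrist_force: [-0.2, 0.4, -0.4]
gripper_width: 0.002
```

```bash
python3 - <<'E'
from h import *
s,c=snap('wrist'); T=np.linalg.inv(c['tool_from_camera'])
for p in ([11,0,0,1],[11,0,-8,1],[0,0,0,1]):
    q=T@p; u=np.array(c['camera_matrix'])@[q[0],-q[1],-q[2]]; print(p,u[:2]/u[2])
E
```

```text
[11, 0, 0, 1] [282.64785201 236.20268483]
[11, 0, -8, 1] [282.64009438 241.85037263]
[0, 0, 0, 1] [282.63643318 254.18736605]
```

>>> play_rows(
  increments=[
    [[0,0,-1,0,0,0],[0,0,-1,0,0,0],[0,0,0,0,0,0],[0,0,0,0,0,0]],
  ],
)

```text
time: 4.35
position: [520.3, -31.6, 20.8]
tool_rot: [-3.142, -0.0, 1.757]
wrist_force: [-0.5, 0.2, 1.3]
gripper_width: 0.001
```

```bash
python3 - <<'E'
from h import *
s,c=snap('wrist'); a=cv2.resize(c['image'][180:320,180:380],None,fx=4,fy=4,interpolation=cv2.INTER_CUBIC)
cv2.imwrite('pics/c2.png',a); print(s['tau'],s['wrist_force'],s['ft_torque'])
E
```

```text
[-2.32936625e-03 -4.01184261e+01  9.87151489e-01 -1.81115913e+01
  7.93932384e-03  8.58210788e-04  1.70862791e-05] [-0.49420343  0.16680057  1.25052478] [-0.02125936  0.00969346 -0.01356245]
```

View pics/c2.png

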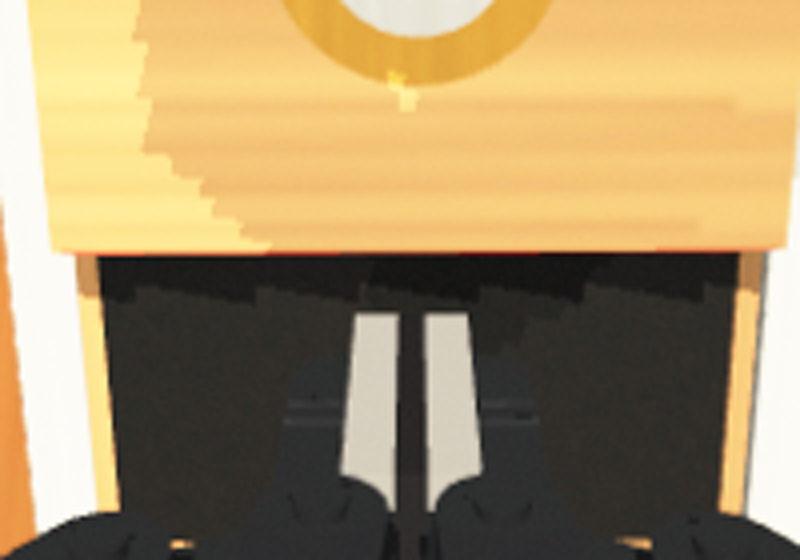

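The step's red line is at crop row 252, with the fingertip ends at row 312 and centred between the ledge edges. Force is just starting, so I'll continue.

>>> play_rows(
  increments=[
    [[0,0,-1,0,0,0],[0,0,-1,0,0,0],[0,0,0,0,0,0],[0,0,0,0,0,0]],
  ],
)

```text
time: 4.73
position: [520.2, -31.6, 18.7]
tool_rot: [-3.141, -0.0, 1.757]
wrist_force: [-0.3, -0.4, -0.4]
gripper_width: 0.001
```

>>> play_rows(
  increments=[
    [[0,0,-1,0,0,0],[0,0,-1,0,0,0],[0,0,0,0,0,0],[0,0,0,0,0,0]],
  ],
)

```text
time: 5.07
position: [520.2, -31.6, 16.7]
tool_rot: [-3.141, -0.0, 1.757]
wrist_force: [0.3, -0.6, 0.6]
gripper_width: 0.004
```

Still nothing, so I'll triangulate the real fingertip height from the earlier side and wrist pixels.

```bash
python3 - <<'E'
from h import *
s,c=snap('side',); 
b=cv2.resize(c['image'][150:250,270:400],None,fx=6,fy=6,interpolation=cv2.INTER_CUBIC); cv2.imwrite('pics/c3.png',b)
s,w=snap('wrist'); cv2.imwrite('pics/w3.png',w['image'])
print(s['position'],s['wrist_force'],s['tau'])
for z in (10,16.7,20,25,30,35,40,45): print(z, wrist_rp(s,w,(282,258),z), rp(c,(321,215.3),z+0)[:2])
E
```

```text
[520.30224195 -31.5805619   16.80573459] [-0.0276627  0.721233  -0.5598279] [-5.37589622e-04 -4.02755606e+01  1.00146342e+00 -1.79337126e+01
  8.01765447e-03  3.08000323e-03  1.28343544e-05]
10 [520.98344906 -37.24436864] [537.17293546 -73.23845308]
16.7 [520.39730221 -34.04216007] [534.09303448 -65.31254389]
20 [520.10860302 -32.46495287] [532.57606833 -61.40873787]
25 [519.67117999 -30.07524499] [530.27763476 -55.49388027]
30 [519.23375697 -27.6855371 ] [527.9792012  -49.57902267]
35 [518.79633394 -25.29582922] [525.68076764 -43.66416507]
40 [518.35891092 -22.90612134] [523.38233407 -37.74930747]
45 [517.9214879  -20.51641346] [521.08390051 -31.83444987]
```

View pics/c3.png

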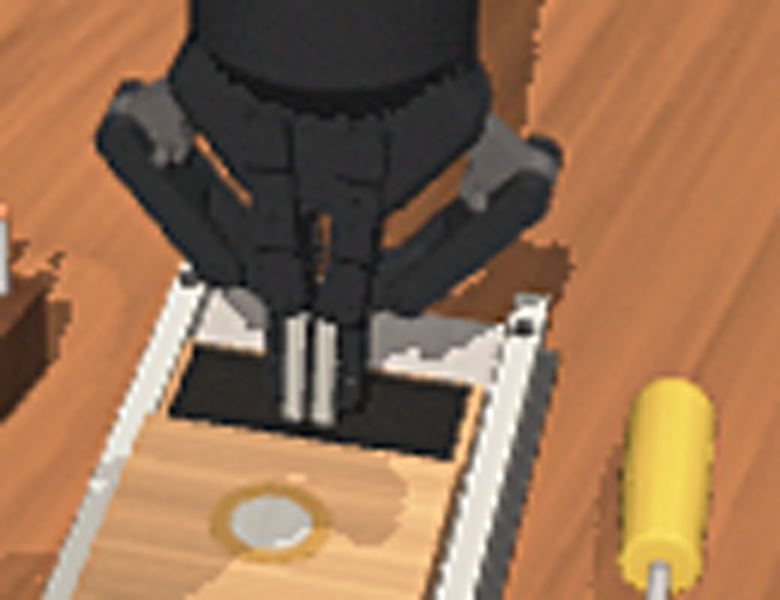

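In the side crop the finger ends are at about (308,422), full-frame (321,220). The rays meet near z≈43 while the TCP reads 17, so the tips seem to sit well above the reported TCP. I'll go on down, guided by force.

>>> play_rows(
  increments=[
    [[0,0,-2,0,0,0],[0,0,-2,0,0,0],[0,0,-1,0,0,0],[0,0,0,0,0,0],[0,0,0,0,0,0]],
  ],
)

```text
time: 5.58
position: [520.2, -31.6, 11.7]
tool_rot: [-3.141, -0.0, 1.757]
wrist_force: [1.2, -0.1, 0.1]
gripper_width: -0.0
```

>>> play_rows(
  increments=[
    [[0,0,-1,0,0,0],[0,0,-1,0,0,0],[0,0,-1,0,0,0],[0,0,0,0,0,0],[0,0,0,0,0,0]],
  ],
)

```text
time: 6.0
position: [520.3, -31.6, 8.8]
tool_rot: [-3.142, -0.0, 1.757]
wrist_force: [0.8, 0.0, -0.6]
gripper_width: 0.002
```

>>> play_rows(
  increments=[
    [[0,0,-1,0,0,0],[0,0,-1,0,0,0],[0,0,-1,0,0,0],[0,0,0,0,0,0],[0,0,0,0,0,0]],
  ],
)

```text
time: 6.42
position: [520.5, -31.6, 6.5]
tool_rot: [3.141, -0.0, 1.757]
wrist_force: [-1.4, 0.4, 6.4]
gripper_width: 0.0
```

Contact at a reported z of about 7, with 6.4 N. Now pressing.

>>> play_rows(
  increments=[
    [[0,0,-1,0,0,0],[0,0,-1,0,0,0],[0,0,-1,0,0,0],[0,0,-1,0,0,0],[0,0,0,0,0,0],[0,0,0,0,0,0]],
  ],
)

```text
time: 6.92
position: [520.6, -31.5, 3.0]
tool_rot: [3.141, -0.0, 1.757]
wrist_force: [-3.7, 0.1, 10.1]
gripper_width: -0.003
```

>>> play_rows(
  increments=[
    [[0,0,-1,0,0,0],[0,0,-1,0,0,0],[0,0,-1,0,0,0],[0,0,0,0,0,0],[0,0,0,0,0,0]],
  ],
)

```text
time: 7.33
position: [520.5, -31.6, 0.3]
tool_rot: [3.141, -0.0, 1.757]
wrist_force: [-3.8, 1.5, 13.4]
gripper_width: -0.003
```

>>> play_rows(
  increments=[
    [[0,0,-0.7,0,0,0],[0,0,-0.7,0,0,0],[-0.37,1.97,0,0,0,0],[-0.37,1.97,0,0,0,0],[-0.37,1.97,0,0,0,0],[-0.37,1.97,0,0,0,0],[-0.37,1.97,0,0,0,0],[0,0,0,0,0,0]],
  ],
)

```text
time: 8.0
position: [521.0, -27.0, -0.2]
tool_rot: [3.138, 0.006, 1.754]
wrist_force: [-0.7, -9.1, 14.2]
gripper_width: 0.001
```

>>> play_rows(
  increments=[
    [[-0.37,1.97,0,0,0,0],[-0.37,1.97,0,0,0,0],[-0.37,1.97,0,0,0,0],[-0.37,1.97,0,0,0,0],[-0.37,1.97,0,0,0,0],[0,0,0,0,0,0]],
  ],
)

```text
time: 8.5
position: [520.7, -17.3, 0.2]
tool_rot: [3.135, 0.007, 1.754]
wrist_force: [0.9, -10.1, 11.8]
gripper_width: 0.0
```

```bash
python3 - <<'E'
from h import *
s,w=snap('wrist'); a=cv2.resize(w['image'][20:300,180:380],None,fx=2,fy=2)
s,c=snap('side'); b=cv2.resize(c['image'][160:340,230:370],None,fx=2.857,fy=3.111,interpolation=cv2.INTER_CUBIC)
cv2.imwrite('pics/c4.png',np.hstack([a,b])); print(s['position'],s['tool_rot'],s['wrist_force'])
E
```

```text
[ 5.20709194e+02 -1.72729505e+01  1.99361090e-01] [3.13481401 0.00683322 1.75404558] [ 0.39501905 -9.85451837 13.5803347 ]
```

View pics/c4.png

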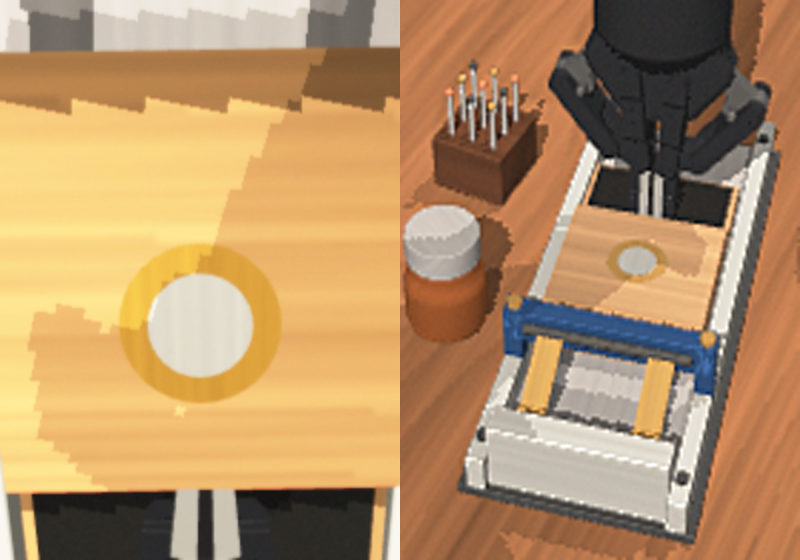

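The fingertips are now against the step (wrist crop row 490), and the carrier is square with its nose close to the bridge. I'll press slightly more and continue.

>>> play_rows(
  increments=[
    [[-0.37,1.97,-0.5,0,0,0],[-0.37,1.97,-0.5,0,0,0],[-0.37,1.97,0,0,0,0],[-0.37,1.97,0,0,0,0],[-0.37,1.97,0,0,0,0],[-0.37,1.97,0,0,0,0],[-0.37,1.97,0,0,0,0],[-0.37,1.97,0,0,0,0]],
  ],
)

```text
time: 9.27
position: [518.7, -2.2, -0.4]
tool_rot: [3.133, 0.008, 1.753]
wrist_force: [2.2, -11.3, 14.6]
gripper_width: 0.002
```

>>> play_rows(
  increments=[
    [[-0.37,1.97,0,0,0,0],[-0.37,1.97,0,0,0,0],[-0.37,1.97,0,0,0,0],[-0.37,1.97,0,0,0,0],[-0.37,1.97,0,0,0,0]],
  ],
)

```text
time: 9.68
position: [516.9, 7.7, -0.5]
tool_rot: [3.133, 0.008, 1.753]
wrist_force: [2.5, -11.4, 14.6]
gripper_width: -0.001
```

>>> play_rows(
  increments=[
    [[-0.37,1.97,0,0,0,0],[-0.37,1.97,0,0,0,0],[-0.37,1.97,0,0,0,0],[-0.37,1.97,0,0,0,0],[-0.37,1.97,0,0,0,0],[-0.37,1.97,0,0,0,0],[-0.37,1.97,0,0,0,0],[-0.37,1.97,0,0,0,0]],
  ],
)

```text
time: 10.35
position: [514.0, 23.3, -0.5]
tool_rot: [3.133, 0.008, 1.753]
wrist_force: [1.4, -11.6, 15.4]
gripper_width: -0.001
```

>>> play_rows(
  increments=[
    [[-0.37,1.97,0,0,0,0],[-0.37,1.97,0,0,0,0],[-0.37,1.97,0,0,0,0],[-0.37,1.97,0,0,0,0],[-0.37,1.97,0,0,0,0],[-0.37,1.97,0,0,0,0]],
  ],
)

```text
time: 10.85
position: [511.7, 35.0, -0.5]
tool_rot: [3.134, 0.008, 1.753]
wrist_force: [1.0, -11.6, 14.6]
gripper_width: -0.0
```

>>> play_rows(
  increments=[
    [[-0.37,1.97,0,0,0,0],[-0.37,1.97,0,0,0,0],[-0.37,1.97,0,0,0,0],[-0.37,1.97,0,0,0,0],[-0.37,1.97,0,0,0,0],[-0.37,1.97,0,0,0,0]],
  ],
)

```text
time: 11.35
position: [509.9, 44.8, -0.5]
tool_rot: [3.134, 0.01, 1.752]
wrist_force: [3.9, -16.4, 15.6]
gripper_width: -0.0
```

>>> play_rows(
  increments=[
    [[-0.37,1.97,0,0,0,0],[-0.37,1.97,0,0,0,0],[-0.37,1.97,0,0,0,0],[-0.37,1.97,0,0,0,0],[0,0,0,0,0,0]],
  ],
)

```text
time: 11.77
position: [508.2, 53.2, -0.5]
tool_rot: [3.134, 0.009, 1.752]
wrist_force: [1.5, -15.2, 16.8]
gripper_width: -0.002
```

>>> play_rows(
  increments=[
    [[-0.37,1.97,0,0,0,0],[-0.37,1.97,0,0,0,0],[-0.37,1.97,0,0,0,0],[0,0,0,0,0,0]],
  ],
)

```text
time: 12.1
position: [507.7, 56.1, -0.5]
tool_rot: [3.134, 0.012, 1.751]
wrist_force: [3.7, -21.6, 16.4]
gripper_width: 0.001
```

>>> play_rows(
  increments=[
    [[-0.37,1.97,0,0,0,0],[-0.37,1.97,0,0,0,0],[-0.37,1.97,0,0,0,0],[0,0,0,0,0,0]],
  ],
)

```text
time: 12.43
position: [507.6, 56.1, -0.5]
tool_rot: [3.134, 0.018, 1.747]
wrist_force: [6.3, -31.3, 15.1]
gripper_width: 0.0
```

Home: forward motion stopped at y 56.1 while push rose to 31 N. I'll relax the push partly, then raise straight up.

>>> play_rows(
  increments=[
    [[0.37,-1.97,0,0,0,0],[0.37,-1.97,0,0,0,0],[0.37,-1.97,0,0,0,0],[0.37,-1.97,0,0,0,0],[0,0,0,0,0,0]],
  ],
)

```text
time: 12.85
position: [507.7, 56.1, -0.5]
tool_rot: [3.134, 0.009, 1.751]
wrist_force: [2.3, -17.0, 16.3]
gripper_width: -0.002
```

>>> play_rows(
  increments=[
    [[0.37,-1.97,0,0,0,0],[0.37,-1.97,0,0,0,0],[0.2,-1,0,0,0,0],[0,0,0,0,0,0]],
  ],
)

```text
time: 13.18
position: [507.6, 56.2, -0.5]
tool_rot: [3.134, 0.004, 1.754]
wrist_force: [1.0, -7.1, 16.9]
gripper_width: -0.002
```

>>> play_rows(
  increments=[
    [[0,0,1,0,0,0],[0,0,1,0,0,0],[0,0,1,0,0,0],[0,0,1,0,0,0],[0,0,1,0,0,0],[0,0,0,0,0,0]],
  ],
)

```text
time: 13.68
position: [507.6, 56.1, 2.9]
tool_rot: [3.134, 0.005, 1.754]
wrist_force: [5.0, -8.0, 3.8]
gripper_width: -0.002
```

>>> play_rows(
  increments=[
    [[0.2,-1,0.5,0,0,0],[0.2,-1,0.5,0,0,0],[0.2,-1,0.5,0,0,0],[0,0,0,0,0,0]],
  ],
)

```text
time: 14.02
position: [505.7, 55.8, 3.6]
tool_rot: [3.138, 0.002, 1.756]
wrist_force: [4.5, -4.5, 3.3]
gripper_width: -0.004
```

>>> play_rows(
  increments=[
    [[0,0,1,0,0,0],[0.2,-1,1,0,0,0],[0.4,-2,2,0,0,0],[0,0,3,0,0,0],[0,0,4,0,0,0],[0,0,0,0,0,0]],
  ],
)

```text
time: 14.52
position: [504.4, 54.7, 14.6]
tool_rot: [3.141, -0.001, 1.757]
wrist_force: [0.0, -0.7, 0.0]
gripper_width: -0.002
```

```bash
python3 - <<'E'
from h import *
s,w=snap('wrist'); a=cv2.resize(w['image'][20:300,180:380],None,fx=2,fy=2)
s,c=snap('side'); b=cv2.resize(c['image'][160:340,230:370],None,fx=2.857,fy=3.111,interpolation=cv2.INTER_CUBIC)
cv2.imwrite('pics/c5.png',np.hstack([a,b])); print(s['position'],s['tool_rot'],s['wrist_force'])
E
```

```text
[504.36908503  54.64560972  14.39001248] [ 3.14099552e+00 -4.81839749e-04  1.75747834e+00] [0.25594357 0.67367371 0.57104659]
```

View pics/c5.png

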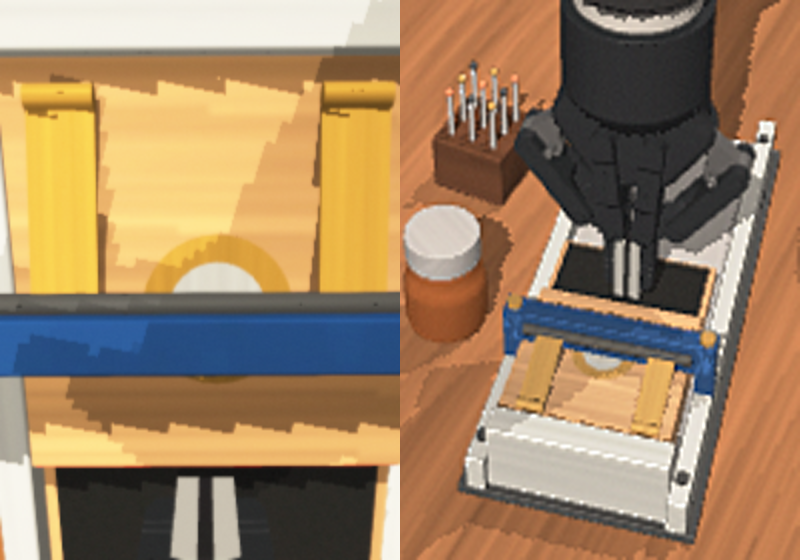

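The carrier is under the bridge with both leaves resting on it. Its nose is at the stop (wrist crop row 52) and the fingers are free. Next I retract upwards and check the gap from higher.

>>> play_rows(
  increments=[
    [[0,0,15,0,0,0],[0,0,20,0,0,0],[0,0,25,0,0,0],[0,0,25,0,0,0],[0,0,25,0,0,0],[0,0,0,0,0,0],[0,0,0,0,0,0],[0,0,0,0,0,0]],
  ],
)

```text
time: 15.28
position: [503.6, 54.1, 123.3]
tool_rot: [-3.14, -0.0, 1.757]
wrist_force: [0.0, -0.1, 0.5]
gripper_width: 0.0
```

```bash
python3 - <<'E'
from h import *
s,w=snap('wrist'); cv2.imwrite('pics/c6.png',cv2.resize(w['image'][0:280,160:400],None,fx=2.1,fy=2.1,interpolation=cv2.INTER_CUBIC)); print(s['position'],s['wrist_force'])
E
```

```text
[503.58061238  54.10987981 123.31288416] [ 0.03886378 -0.11949774  0.45864667]
```

View pics/c6.png

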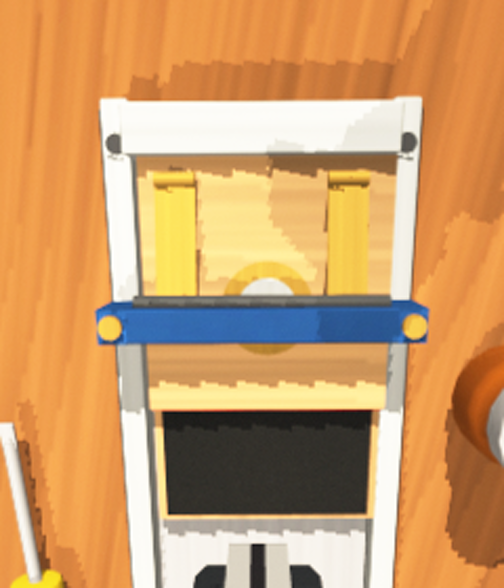

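The nose edge meets the stop at crop row 154, and the step edge is at row 409. I'll check the numbers and hand in.

```bash
python3 - <<'E'
from h import *
s,w=snap('wrist'); h=np.array([np.cos(1.757),np.sin(1.757)])
f=lambda u,v,z: wrist_rp(s,w,(u/2.1+160,v/2.1),z)@h
st=f(268,409,38); stop=f(268,154,44); br=f(268,344,56)
print('nose gap to stop',stop-st-90,'step to bridge (28)',br-st)
print(s['wrist_force'],s['time'])
if stop-st-90<5: env.finish_job(); print('handed in')
E
```

```text
nose gap to stop -0.2161517219733895 step to bridge (28) 27.964901148994706
[-0.2598479  -0.49521017 -0.29785596] 15.3333
the job is handed in; nothing more can be done
handed in
```

The carrier is home against the end stop, and I handed the job in at about 15.3 s. With the shut fingertips I pressed it down by about 7 mm, judged from the drop in tool height. Keeping it pressed with about 15 N, I pushed it under the bridge and leaf springs until it stopped, where the push rose to 31 N. I then eased off the push and lifted clear.

**Last checks, all from the wrist camera and state readings:**
- **Nose to stop:** the measured gap is about -0.2 mm, which is zero within calibration error.
- **Step to bridge:** 28.0 mm measured, against 28 mm expected at home.
- **Leaf springs:** both are lying on the carrier in the picture. I had no direct reading of the leaf angle or the bed.
- **Robot clear:** tool force is near zero, so it is touching nothing.
- **Jar, bur block and screwdriver:** they looked unmoved in the views, but I did not measure them.

**One disagreement:** the shut fingertips touched the ledge only when the reported TCP height was about 7 mm, not the expected 32 mm. The real tips therefore sit about 25 mm above the stated TCP, so I found contact and judged the press from the force readings.

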